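# Seat the dish adapter on the viewing stand and hold the loupe in focus over the dish

## Robot

A 6-joint arm with a two-finger parallel gripper is mounted at the origin on a cart in front of the work surface, level with it; the furniture and walls round the work are solid. World frame = base frame: x ahead of the robot, y to its left, z up, the work surface at z = 0. Lengths are in m, angles in rad, forces in N, time in s.
With the tool pointing down it reaches from about 0.325 to 0.9 m from the base axis. Payload 3.5 kg.
Tool frame: the origin (TCP) lies on the front face of the gripper's body, between the roots of the fingers; the fingertips stand 73 mm ahead of it and the grasp point (between the pads) lies 54 mm ahead of it; z points along the fingers, y is the direction in which the jaws open and shut (so a half turn about z gives the same grasp; the last joint's range is limited). The gripper opens to 85 mm and grips with 20 to 120 N. Pads are 22 mm wide; open, the fingers measure 114 mm over their backs; the gripper's body (76 mm by 85 mm) begins 54 mm behind the grasp point. The pads swing forward as they close: fully open they stand 13 mm farther back than shut.
Start: joints at [-1.332, 0.276, -0.026, 1.268, 0, 1.467], TCP at [0.209, -0.589, 0.304] pointing down, gripper open.
Joint ranges: [-3.12, 3.12], [-0.85, 1.88], [-1.08, 1.24], [-1.95, 2.15], [-1.57, 1.53], [-3.14, 3.14]. Speed limits (rad/s): [2.57, 2.57, 3.14, 3.14, 3.14, 3.14].

## Interface

Orientations are given as a unit quaternion [x, y, z, w].
In Python, from bench import arm gives the robot as it stands. The module is installed in compiled form; this text tells all that it offers.
- The arm moves only by the shell command python3 -m pendant 'ROWS' [OPENING] [FORCE]. ROWS is JSON, a list that holds one entry, the list of rows, each a list of 4 numbers: the shift along the tool's x, y, z in mm, then the turn about the tool's z in degrees. In form: [[[tx, ty, tz, twist], ...]]. A call has 1 to 8 rows; each row shifts and turns the commanded pose from where the row before left it, along the tool's axes as they then stand; what a row does not reach is not made up. A row lasts 1/10 s, in which the tool goes at most 50 mm and 8.59 degrees, less where a joint would pass 70% of its speed; a pose out of reach is approached as far as the arm can. A call is refused whole if a number of a shift passes 50 or a number of a turn 8.59, either way. A call with a gripper value outside its range is refused whole. OPENING is the closure in counts, from 0 (fully open) to 255 (shut), set as the call begins (- or left out, the last holds). The fingers move at their own pace and stop on an object; FORCE is the grip in N (left out, the last holds). Time passes only in rows, so rows that do not move let the fingers close. It gives the time, the measured TCP pose, the force and the opening at its end, in the units of the state.
- arm.sense(): the state, without advancing time (a new reading comes with each control period).
- arm.get_image(name): name is "scene" or "side" or "wrist"; returns a dict with "frame" (400x640x3 uint8, red, green, blue), "camera_matrix" (3x3 intrinsics, pixels), "rvec" (rotation vector, rad) and "tvec" (3), from world to camera coordinates, as OpenCV has them. Camera axes: x right, y down, z forward; pixel columns grow to the right and rows downward; lengths in m; the calibration is good to about 2 mm. A picture is of the moment at which its call begins. There is no depth.
- arm.hand_in(): hands the job in, once; it reports no verdict.
The state is a dict: "time": time; "joint_pos": joint angles; "qvel": joint speeds; "effort": joint torques, N m; "tcp_pos": TCP position; "ee_rot": TCP orientation; "ft_force": force on the tool from outside, world axes, zero at the start; "ft_torque": the same for the moment, N m; "opening": finger opening in m.
Only numpy, scipy, OpenCV 4.12 (cv2) and the standard library are available. Lean on these libraries where they do the work, as an engineer would, in place of code of your own. Each camera call takes 0.05 s, during which the arm holds its last target. There are 200 camera calls.

## Task

Set the black dish adapter, with the culture dish lying in it, down on the viewing stand so that its two holes drop fully home over the matching pegs, small on small and large on large, and let go of it. Then pick up the hand loupe by its handle and hold it level and centred over the dish, with the lens at the height shown by the pointer of the collar on the stand's column, touching nothing with it; do not shift the collar and knock nothing over. Finish while still holding the loupe there, steady in the gripper.

Things in the scene. Friction and masses are not known exactly. Their poses are not given: they have to be found in the camera images.
- stand: fixed viewing stand: grey base box, top face 26 mm above the table, with a round frosted window, two steel pegs and a column at the back. Origin at table height under the window's centre; x to the column, y to the small peg, z up. Base: x -49 to +73 mm, y -68 to +68 mm. Column 8 mm thick at x = +60 mm, top 211 mm above the table
- stand_centre (a point): centre of the window on the stand's top face, midway between the pegs (axes as the stand)
- peg_small (a point): tip of the small peg: 8 mm diameter, 14 mm high, 46 mm from the window's centre along the stand's +y; the top 5 mm is tapered
- peg_large (a point): tip of the large peg: 11 mm diameter, 14 mm high, 46 mm from the window's centre along the stand's -y; the top 5 mm is tapered
- focus_collar (a joint): height of the set collar on the column, 0 to 0.06 m up; clamped by a thumbscrew (slides only under about 7 N); the pointer is 105 mm above the table at 0 and 165 mm at 0.06
- focus_mark (a point): tip of the collar's flat steel pointer (10 mm wide, 4 mm thick, half way up the 21 mm thick, 13 mm high dark collar), which marks the focal height; it points from the column to the dish and ends 38 mm from the axis of the window
- adapter: loose black dish adapter, 120 g: plate 76 x 118 x 8 mm, ring round the dish (69 mm outside, top 13 mm over the underside), bar handle. Origin at the underside, ring's centre; handle along -x from -36 to -102 mm, 14 mm wide, 22 mm high from the underside up; y to the small hole. Seated: origin at stand_centre, axes as the stand's, handle sticking out in front of the base
- adapter_handle (a point): middle of the adapter's handle, 75 mm from the ring's centre and 11 mm above the underside; a good place to grip, across the 14 mm width
- hole_small (a point): lower mouth of the adapter's small hole, 10.6 mm diameter, 46 mm from the ring's centre
- hole_large (a point): lower mouth of the adapter's large hole, 13.6 mm diameter, 46 mm from the ring's centre on the other side
- petri_dish: open round culture dish, 60 mm diameter, 12 mm high, 12 g, lying loose in the adapter's ring (about 1.5 mm play) on the plate; origin at the centre of its underside, 8 mm above the adapter's origin
- loupe: loose hand loupe, 110 g, lying flat: round lens in a steel rim of 60 mm diameter and a straight black handle, 22 mm wide and 22 mm high with flat sides. Origin on the underside of the handle near the point of balance; x points along the handle to the lens, z up. The handle runs from x = -62 to +26 mm, the rim from x = 32 to 92 mm, 4 to 18 mm above the underside
- loupe_lens (a point): centre of the loupe's lens, 62 mm ahead of the origin and 11 mm above the underside
- loupe_grip (a point): middle of the loupe's handle at the point of balance, 11 mm above the underside; grip here across the 22 mm width
- pot_b: bystander: specimen pot with white screw cap, 50 mm diameter, 55 mm high, standing loose on the table; origin at the centre of its underside
- dropper_bottle_a: bystander: amber dropper bottle, 33 mm diameter, 82 mm high, standing loose on the table; origin at the centre of its underside
Not all that is in view belongs to the job. What is shaped like the petri_dish but green is not meant.

How it is judged:
By the outcome, as a careful person would: the job done as asked, in the order asked, and still so for the second after the job is handed in, while the arm keeps its last pose, push and grip.
It also fails if it takes over 70 s, if anything falls off the work surface, if the arm or the gripper's body presses on something with over 40 N, if the wrist force passes 120 N, or if a joint passes its speed limit or range.

## Working session

There is one attempt and no reset: what is moved stays moved. The work goes in short steps, Python scripts to look and compute and a shell command to move; the robot and the scene stay as the last step left them, time stands still between calls to the robot, and variables do not carry over. Pictures are saved under pics/ and viewed, about 8 in all and at most 12, crops included, and the job is handed in when it is done.

```bash
mkdir -p pics; cat > h.py <<'E'
import numpy as np, cv2
from bench import arm
from scipy.spatial.transform import Rotation as R
def cam(n):
    d=arm.get_image(n); d['f']=np.ascontiguousarray(d['frame'][:,:,::-1]); d['name']=n
    d['R']=cv2.Rodrigues(np.array(d['rvec'],float))[0]; d['t']=np.array(d['tvec'],float).ravel(); d['K']=np.array(d['camera_matrix'],float); return d
def ray(d,uv):
    v=d['R'].T@np.linalg.inv(d['K'])@np.array([uv[0],uv[1],1.]); return -d['R'].T@d['t'],v/np.linalg.norm(v)
def onz(d,uv,z):
    c,v=ray(d,uv); return c+v*(z-c[2])/v[2]
def proj(d,p):
    q=d['K']@(d['R']@np.array(p,float)+d['t']); return q[:2]/q[2]
def save(d,n): cv2.imwrite(f'pics/{n}.png',d['f'])
E
python3 - <<'E'
from h import *
import pickle
ds={}
for n in ('scene','side','wrist'):
    d=cam(n); ds[n]=d; save(d,n+'0'); print(n,ray(d,(320,200)),d['K'][0,0])
pickle.dump(ds,open('d0.pkl','wb'))
s=arm.sense(); print(s['tcp_pos'],s['ee_rot'],s['opening'],s['ft_force'],s['time'])
E
```

```text
scene (array([-0.04420614,  0.68980506,  0.55043034]), array([ 0.64909585, -0.52145323, -0.55386018])) 365.81664282402505
side (array([ 0.53585771, -0.46405277,  0.7443862 ]), array([-0.02094821,  0.73452783, -0.67825514])) 401.4268960700724
wrist (array([ 0.27518657, -0.56597364,  0.37208098]), array([-0.24367699, -0.07705816, -0.96679034])) 298.20839568909275
[ 0.20934262 -0.58837187  0.30300886] [ 9.85435388e-01  1.70048001e-01 -6.27040297e-05 -8.77434243e-04] 0.08504692320531468 [ 0.03106094 -0.10932009  0.86784402] 0.15
```

View pics/scene0.png

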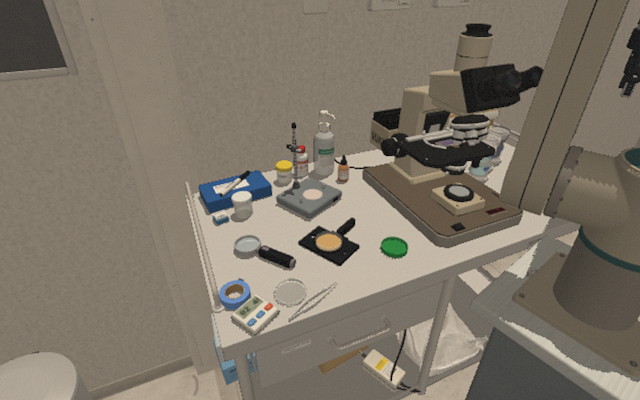

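View pics/side0.png

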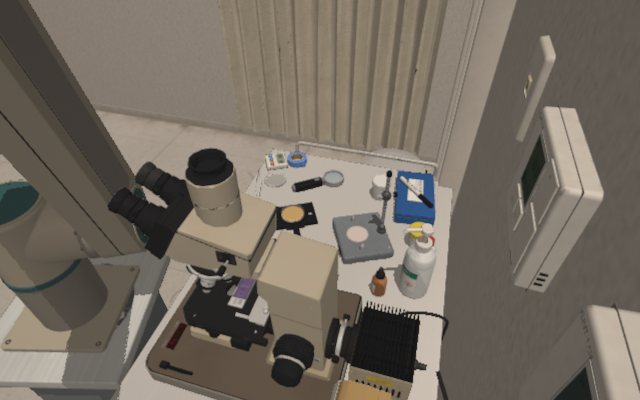

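The scene picture shows the stand at about (310,197), the adapter and dish at (329,243) with its handle towards (348,225), the loupe lens at (247,245) with its handle at (277,257), and a pot at (242,205). In the side picture they are at (362,236), (292,214), (332,178) and (380,187). I'll enlarge both for measuring.

```bash
python3 - <<'E'
from h import *
import pickle
ds=pickle.load(open('d0.pkl','rb'))
a=ds['scene']['f'][115:275,190:390]; b=ds['side']['f'][150:300,255:455]
cv2.imwrite('pics/sc_crop.png',cv2.resize(a,None,fx=3.9,fy=3.7,interpolation=cv2.INTER_CUBIC))
cv2.imwrite('pics/sd_crop.png',cv2.resize(b,None,fx=4,fy=4,interpolation=cv2.INTER_CUBIC))
S,D=ds['scene'],ds['side']
for n,u,v,z in [('window',(313,194),(357,234),.026),('dish',(329,242),(292,214),.01),('lens',(247,244),(333,178),.011),('loupeH',(277,257),(308,184),.011),('adH',(348,227),(297,229),.011),('pot',(242,197),(381,182),.055),('bottle',(343,157),(380,272),.08),('green',(394,247),None,.01)]:
    print(n,onz(S,u,z).round(3),onz(D,v,z).round(3) if v else '')
E
```

```text
window [0.604 0.193 0.026] [0.606 0.194 0.026]
dish [0.442 0.273 0.01 ] [0.441 0.277 0.01 ]
lens [0.552 0.422 0.011] [0.548 0.423 0.011]
loupeH [0.473 0.393 0.011] [0.478 0.396 0.011]
adH [0.455 0.203 0.011] [0.458 0.223 0.011]
pot [0.668 0.365 0.055] [0.675 0.355 0.055]
bottle [0.637 0.059 0.08 ] [0.642 0.041 0.08 ]
green [0.338 0.171 0.01 ]
```

View pics/sc_crop.png

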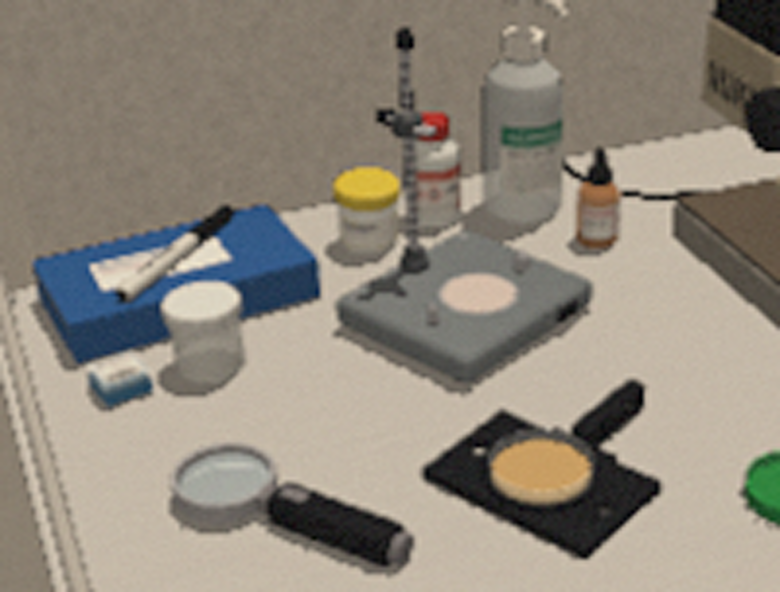

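View pics/sd_crop.png

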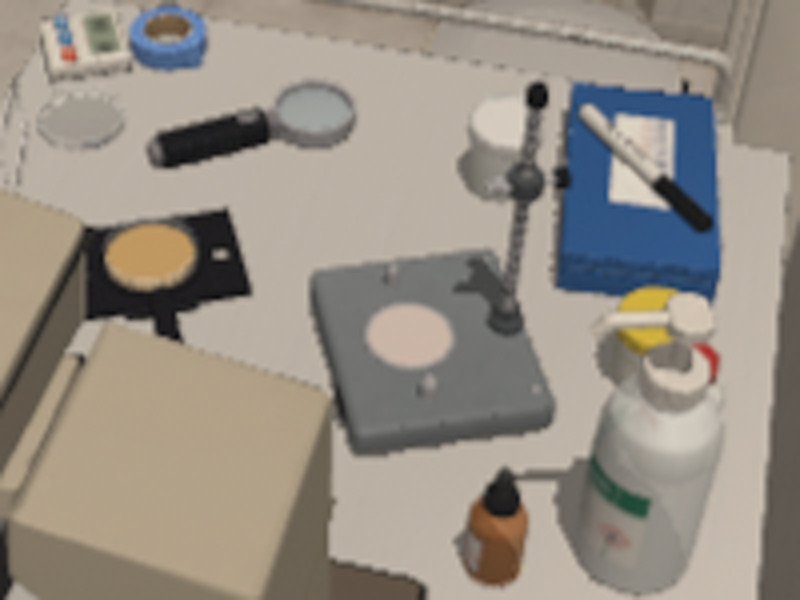

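The crops show the stand's window at scene (312.6,194.2) / side (357.2,233.8). The pegs, column foot, collar, adapter corners and holes are visible too. Next I triangulate these, plus the microscope as an obstacle.

```bash
cat >> h.py <<'E'
def tri(S,u,D,v):
    c1,a=ray(S,u); c2,b=ray(D,v)
    t=np.linalg.lstsq(np.c_[a,-b],c2-c1,rcond=None)[0]; p=c1+a*t[0]; q=c2+b*t[1]
    return ((p+q)/2).round(4),round(float(np.linalg.norm(p-q))*1e3,1)
E
python3 - <<'E'
from h import *
import pickle
ds=pickle.load(open('d0.pkl','rb')); S,D=ds['scene'],ds['side']
sc=lambda x,y:(190+x/3.9-.4,115+y/3.7-.4); sd=lambda x,y:(255+x/4-.4,150+y/4-.4)
for n,a,b,z in [('window',(478,293),(409,335),.026),('pegS',(432,307),(391,264),.04),('pegL',(520,255),(429,377),.04),
  ('colbase',(413,258),(506,318),.03),('coltop',(405,36),(537,95),.205),('collar',(408,124),(526,182),.12),
  ('dish',(541,463),(151,252),.018),('holeX+',(478,452),(221,254),.008),('hole-',(604,512),(95,255),.008),
  ('lens',(222,478),(314,110),.014),('hEndNear',(281,497),(265,125),.018),('hEndFar',(400,545),(160,150),.018),('potcap',(202,300),(500,128),.055),('bottle',(597,160),(503,478),.082)]:
    u,v=sc(*a),sd(*b); print(n,tri(S,u,D,v),onz(S,u,z).round(4)[:2],onz(D,v,z).round(4)[:2])
print('handle end scene',onz(S,sc(636,396),.018)[:2])
for n,u,v in [('head top',(478,30),(210,158)),('eyep',(535,75),(118,205)),('eyep2',(525,68),(142,172)),('stageknob',(390,147),(95,300))]: print(n,tri(S,u,D,v))
print('scope base corner',onz(S,(449,240),0),onz(S,(363,172),.04),onz(S,(519,213),.04))
for z in (0,.2,.4,.6): print(z,proj(S,(0,0,z)).round(),proj(D,(0,0,z)).round())
print('tcp',proj(S,(.209,-.588,.303)),proj(D,(.209,-.588,.303)))
# window / dish centroid by colour
for d,n in((S,'S'),(D,'D')):
    hsv=cv2.cvtColor(d['f'],cv2.COLOR_BGR2HSV)
    m=cv2.inRange(hsv,(8,90,120),(25,255,255)); 
    k,l,st,ce=cv2.connectedComponentsWithStats(m)
    print(n,[(st[i],ce[i].round(1),onz(d,ce[i],.013).round(4)) for i in range(1,k) if 60<st[i][4]<1500])
E
```

```text
window (array([0.6051, 0.1949, 0.0274]), 0.2) [0.6067 0.1936] [0.6053 0.1963]
pegS (array([0.5948, 0.2415, 0.0404]), 1.9) [0.594  0.2412] [0.5955 0.2428]
pegL (array([0.6138, 0.1514, 0.0388]), 0.8) [0.6117 0.1527] [0.614  0.1508]
colbase (array([0.6644, 0.2058, 0.0323]), 1.2) [0.6684 0.2036] [0.6643 0.2074]
coltop (array([0.664 , 0.2049, 0.2059]), 0.6) [0.6666 0.2034] [0.664  0.2056]
collar (array([0.6644, 0.206 , 0.1419]), 0.9) [0.7016 0.1801] [0.6695 0.2309]
dish (array([0.4429, 0.2746, 0.0171]), 0.2) [0.4419 0.2753] [0.443  0.2737]
holeX+ (array([0.4872, 0.2867, 0.0037]), 0.5) [0.4828 0.2898] [0.4877 0.2826]
hole- (array([0.4001, 0.2723, 0.0106]), 14.6) [0.3942 0.2687] [0.4053 0.2806]
lens (array([0.5489, 0.4238, 0.0143]), 0.6) [0.5496 0.4237] [0.5487 0.4239]
hEndNear (array([0.5138, 0.4064, 0.0141]), 0.6) [0.5093 0.4085] [0.5141 0.402 ]
hEndFar (array([0.4402, 0.3778, 0.0135]), 3.4) [0.4342 0.3801] [0.442  0.3743]
potcap (array([0.6737, 0.3621, 0.0528]), 4.6) [0.6741 0.3635] [0.6715 0.3567]
bottle (array([0.6447, 0.0534, 0.0729]), 0.4) [0.6312 0.0656] [0.6433 0.0465]
handle end s
[... 786 characters left out ...]
32), array([381. , 363.8]), array([0.1613, 0.4012, 0.013 ]))]
D [(array([281, 206,  23,  14, 248], dtype=int32), array([292.1, 212.7]), array([0.4418, 0.2784, 0.013 ])), (array([410, 222,  14,   6,  68], dtype=int32), array([416.3, 224.5]), array([0.757 , 0.2403, 0.013 ])), (array([410, 232,  13,   7,  61], dtype=int32), array([415.8, 234.1]), array([0.7507, 0.2078, 0.013 ])), (array([373, 275,  14,  14,  86], dtype=int32), array([380.6, 281.3]), array([0.6522, 0.0664, 0.013 ])), (array([366, 375,  27,  12, 145], dtype=int32), array([379.2, 380.8]), array([ 0.6302, -0.1507,  0.013 ])), (array([338, 380,  54,  20, 740], dtype=int32), array([361. , 391.9]), array([ 0.5965, -0.1706,  0.013 ]))]
```

Measured:

| Item | Position | Yaw / note |
|---|---|---|
| Stand | about (0.605, 0.195) | about 11° |
| Adapter ring | (0.442, 0.2755) | x axis about 101° |
| Loupe lens | (0.549, 0.424) | about 21° |
| Collar | z about 0.142 | |
| Microscope | up to z about 0.44 | between the start pose and the work |

So I go up first and pass over the microscope.

```bash
python3 -m pendant '[[[0,0,-50,0],[0,0,-50,0],[0,0,-50,0],[0,0,-50,0],[0,0,-50,0],[0,0,-20,0]]]' 0 40; python3 -c "
from h import *
print(np.round(arm.sense()['joint_pos'],3))"
```

```text
time: 0.75
tcp_pos: [0.2095, -0.5887, 0.5798]
ee_rot: [0.985, 0.17, 0.0, 0.004]
ft_force: [-0.2, 0.2, 0.5]
opening: 0.0854
[-1.332  0.278  0.546  1.831  0.     1.467]
```

```bash
for i in 1 2 3; do python3 -m pendant '[[[0,0,0,-8.5],[0,0,0,-8.5],[0,0,0,-8.5],[0,0,0,-8.5],[0,0,0,-8.5],[0,0,0,-8.5],[0,0,0,-8.5],[0,0,0,-8.5]]]' ; done; cat >> h.py <<'E'
def yaw():
    s=arm.sense(); M=R.from_quat(s['ee_rot']).as_matrix(); return np.degrees(np.arctan2(M[1,0],M[0,0]))
def go(x,y,yw=None):
    "print shift in tool axes (mm) from the measured pose to x,y, and twist for target yaw"
    s=arm.sense(); M=R.from_quat(s['ee_rot']).as_matrix(); d=np.array([x,y,s['tcp_pos'][2]])-s['tcp_pos']
    print('shift',(M.T@d*1e3).round(1),'yaw',round(yaw(),2),'twist', None if yw is None else round(-((yw-yaw()+180)%360-180),2),'z',s['tcp_pos'][2].round(4),'J',np.round(s['joint_pos'],2))
E
python3 -c "
from h import *
go(.43,.20,-79)"
```

```text
time: 1.55
tcp_pos: [0.2095, -0.5889, 0.5734]
ee_rot: [0.72, 0.694, 0.0, -0.0]
ft_force: [-0.1, -0.5, -0.3]
opening: 0.0857
time: 2.35
tcp_pos: [0.2095, -0.5888, 0.5734]
ee_rot: [0.208, 0.978, 0.0, -0.0]
ft_force: [-0.3, -1.2, -0.6]
opening: 0.0854
time: 3.15
tcp_pos: [0.2094, -0.5888, 0.5734]
ee_rot: [-0.374, 0.927, 0.0, 0.0]
ft_force: [-0.3, -0.3, 0.5]
opening: 0.0856
shift [-7.061e+02  4.151e+02  7.000e-01] yaw -136.07 twist -57.07 z 0.5734 J [-1.33  0.28  0.54  1.83 -0.   -2.1 ]
```

```bash
python3 -m pendant '[[[-35,21,0,0],[-35,21,0,0],[-35,21,0,0],[-35,21,0,0],[-35,21,0,0],[-35,21,0,0],[-35,21,0,0],[-35,21,0,0]]]';python3 -m pendant '[[[-35,21,0,0],[-35,21,0,0],[-35,21,0,0],[-35,21,0,0],[-35,21,0,0],[-35,21,0,0],[-35,21,0,0],[-35,21,0,0]]]'; python3 -c "
from h import *
go(.43,.20,-79)"
```

```text
time: 3.95
tcp_pos: [0.2964, -0.2724, 0.5737]
ee_rot: [-0.371, 0.929, 0.0, 0.0]
ft_force: [0.8, -0.1, -1.0]
opening: 0.0854
time: 4.75
tcp_pos: [0.3834, 0.0424, 0.5738]
ee_rot: [-0.371, 0.929, -0.0, 0.0]
ft_force: [0.9, -0.2, 0.4]
opening: 0.0856
shift [-142.5   82.    -0. ] yaw -136.41 twist -57.41 z 0.5738 J [-0.06 -0.17  0.06  1.8  -0.   -0.82]
```

```bash
python3 -m pendant '[[[-35,20,0,0],[-36,21,0,0],[-36,21,0,0],[-36,21,0,0]]]'; python3 -m pendant '[[[0,0,40,-8.2],[0,0,40,-8.2],[0,0,40,-8.2],[0,0,40,-8.2],[0,0,40,-8.2],[0,0,30,-8.2],[0,0,20,-8.2],[0,0,0,0]]]'; python3 - <<'E'
from h import *
go(.459,.203,-79)
d=cam('wrist'); save(d,'w1'); import pickle; pickle.dump(d,open('w1.pkl','wb')); print(ray(d,(320,200)))
for p in [(.442,.2755,.008),(.459,.203,.022),(.485,.286,.008)]: print(proj(d,p))
E
```

```text
time: 5.15
tcp_pos: [0.4298, 0.2012, 0.5737]
ee_rot: [-0.371, 0.928, -0.0, -0.0]
ft_force: [1.2, -0.8, 0.2]
opening: 0.0852
time: 5.95
tcp_pos: [0.4275, 0.1986, 0.3202]
ee_rot: [0.771, -0.636, -0.002, 0.003]
ft_force: [-0.7, -1.3, -0.3]
opening: 0.0853
shift [  1.7 -31.8  -0.2] yaw -79.03 twist -0.03 z 0.3202 J [ 0.3  -0.   -0.31  1.27 -0.   -1.46]
(array([0.44266054, 0.13161023, 0.38946182]), array([-0.04802427,  0.25072714, -0.96686585]))
[300.57090429 228.98969999]
[296.34282297 176.75651096]
[268.07232605 230.56458035]
```

View pics/w1.png

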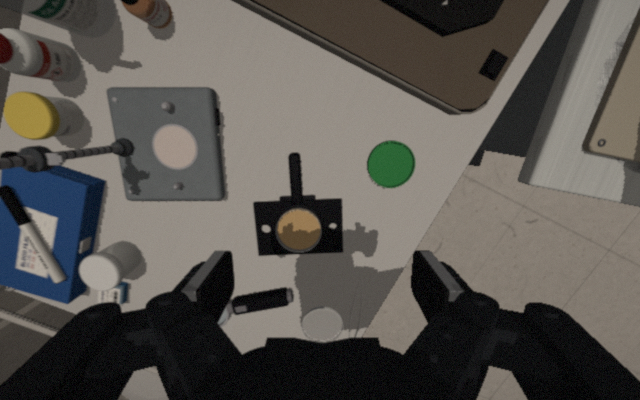

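The wrist picture shows the adapter from above: dish (299,229), holes (266,229) and (333,226), handle end (295,154), window (175,146), pegs (168,106) and (180,186). Now the refined measurement.

```bash
python3 - <<'E'
from h import *
import pickle
d=pickle.load(open('w1.pkl','rb')); f=d['f']; g=cv2.cvtColor(f,cv2.COLOR_BGR2GRAY); hsv=cv2.cvtColor(f,cv2.COLOR_BGR2HSV)
m=cv2.inRange(hsv,(8,80,60),(28,255,255)); m[:200]=0; m[260:]=0; m[:,:260]=0;m[:,340:]=0
c=max(cv2.findContours(m,0,1)[0],key=cv2.contourArea); e=cv2.fitEllipse(cv2.convexHull(c)); print('dish',e,onz(d,e[0],.013))
for n,(u,v),z in [('hX+',(266,229),.008),('hX-',(333,226),.008),('pegL',(168,106),.04),('pegS',(180,186),.04)]:
    w=g[v-6:v+7,u-6:u+7].astype(float); w=np.clip(w-(np.percentile(w,70)),0,None); yy,xx=np.mgrid[v-6:v+7,u-6:u+7]
    p=((w*xx).sum()/w.sum(),(w*yy).sum()/w.sum()); print(n,np.round(p,1),onz(d,p,z).round(4))
# handle rows
for r in (160,170,180,190):
    x=np.where(g[r,280:315]<60)[0]+280; print(r,x.min(),x.max(),onz(d,((x.min()+x.max())/2,r),.022).round(4), (x.max()-x.min()+1))
x=np.where(g[140:200,295]<60)[0]+140; print('end row',x.min(),onz(d,(295,x.min()),.022))
m=cv2.inRange(hsv,(0,10,150),(25,80,255)); m[:115]=0;m[180:]=0;m[:,:140]=0;m[:,210:]=0
c=max(cv2.findContours(m,0,1)[0],key=cv2.contourArea); e=cv2.fitEllipse(c); print('win',e,onz(d,e[0],.026))
print(g[165,285:310])
E
```

```text
dish ((298.4217834472656, 229.2897491455078), (39.0792236328125, 43.026668548583984), 95.66646575927734) [0.44476607 0.27457413 0.013     ]
hX+ [265.7 228.3] [0.4887 0.2833 0.008 ]
hX- [332.5 225.4] [0.4004 0.2623 0.008 ]
pegL [164. 105.] [0.6158 0.1477 0.04  ]
pegS [175.8 186. ] [0.5974 0.2376 0.04  ]
160 289 299 [0.4653 0.183  0.022 ] 11
170 290 300 [0.462 0.195 0.022] 11
180 290 300 [0.46   0.2074 0.022 ] 11
190 291 301 [0.4566 0.2198 0.022 ] 11
end row 153 [0.46550322 0.1743642  0.022     ]
win ((174.40585327148438, 146.40692138671875), (37.111751556396484, 42.57709503173828), 137.97315979003906) [0.60817489 0.19341686 0.026     ]
[143 143 142 114  51  21  17  22  25  24  20  25  20  10  25  66 113 141
 143 143 146 145 144 142 143]
```

```bash
python3 -m pendant '[[[0,0,0,-2.4],[3,-17,30,0],[3,-16.5,40,0],[0,0,40,0],[0,0,20,0],[0,0,0,0],[0,0,0,0]]]'; python3 -c "
from h import *
go(.4615,.2005,-76.6)"
```

```text
time: 6.7
tcp_pos: [0.465, 0.2016, 0.1955]
ee_rot: [0.784, -0.62, 0.001, -0.001]
ft_force: [-0.5, 0.1, 0.7]
opening: 0.0854
shift [ 0.3  3.7 -0. ] yaw -76.7 twist -0.1 z 0.1955 J [ 0.28  0.15 -0.42  0.99  0.   -1.52]
```

```bash
python3 -m pendant '[[[0.3,3.5,20,0],[0,0,30,0],[0,0,30,0],[0,0,20,0],[0,0,0,0],[0,0,0,0]]]'; python3 -c "
from h import *
go(.4615,.2005,-76.6); d=cam('wrist'); save(d,'w2')"
```

```text
time: 7.3
tcp_pos: [0.4623, 0.2007, 0.096]
ee_rot: [0.785, -0.62, 0.001, -0.001]
ft_force: [0.3, -0.2, 0.4]
opening: 0.0852
shift [ 0.   0.8 -0. ] yaw -76.65 twist -0.05 z 0.096 J [ 0.28  0.27 -0.53  0.77 -0.   -1.52]
```

View pics/w2.png

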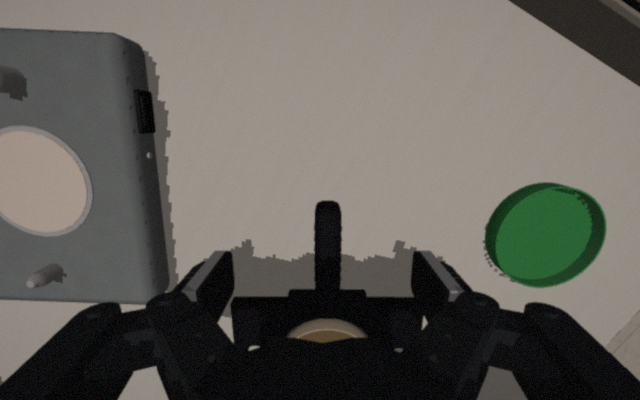

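The handle lies between the open fingers (column 328, finger midpoint about 323). I'll go down the last bit and close.

```bash
python3 -m pendant '[[[0,0.8,9,0],[0,0,9,0],[0,0,0,0],[0,0,0,0]]]'; python3 -m pendant '[[[0,0,0,0],[0,0,0,0],[0,0,0,0],[0,0,0,0],[0,0,0,0],[0,0,0,0],[0,0,0,0],[0,0,0,0]]]' 255 60;  python3 -m pendant '[[[0,0,0,0],[0,0,0,0]]]'; python3 -c "
from h import *
go(.4615,.2005,-76.6)"
```

```text
time: 7.75
tcp_pos: [0.4593, 0.1998, 0.0756]
ee_rot: [0.785, -0.62, -0.0, 0.0]
ft_force: [-0.5, -0.2, -0.1]
opening: 0.0853
time: 8.55
tcp_pos: [0.46, 0.2, 0.0762]
ee_rot: [0.785, -0.62, 0.0, -0.0]
ft_force: [0.4, -1.0, 3.5]
opening: 0.0126
time: 8.75
tcp_pos: [0.46, 0.2, 0.0762]
ee_rot: [0.785, -0.62, 0.0, -0.0]
ft_force: [-0.4, 0.3, 4.9]
opening: 0.0129
shift [-0.1 -1.5  0. ] yaw -76.62 twist -0.02 z 0.0762 J [ 0.28  0.3  -0.55  0.73 -0.   -1.52]
```

Gripped, opening 12.9 mm on the 14 mm handle. Next I lift and turn to the stand's heading.

```bash
python3 -m pendant '[[[0,0,-5,0],[0,0,-15,0],[0,0,-25,0],[0,0,-25,0],[0,0,-15,0],[0,0,-5,0],[0,0,0,0]]]'; python3 -m pendant '[[[0,0,0,3],[0,0,0,6],[0,0,0,8],[0,0,0,8.5],[0,0,0,8.5],[0,0,0,8.5],[0,0,0,8.5],[0,0,0,8.5]]]';python3 -m pendant '[[[0,0,0,8.5],[0,0,0,8.5],[0,0,0,8],[0,0,0,5],[0,0,0,2.5],[0,0,0,0],[0,0,0,0]]]'; python3 -c "
from h import *
go(.53,.179,-168.5)"
```

```text
time: 9.45
tcp_pos: [0.4598, 0.2, 0.1662]
ee_rot: [0.785, -0.62, 0.0, -0.0]
ft_force: [-1.2, -0.3, -0.6]
opening: 0.0127
time: 10.25
tcp_pos: [0.4584, 0.1996, 0.1641]
ee_rot: [-0.371, 0.929, 0.0, -0.002]
ft_force: [0.8, 0.2, -1.1]
opening: 0.0125
time: 10.95
tcp_pos: [0.4588, 0.1997, 0.1647]
ee_rot: [-0.1, 0.995, -0.0, -0.001]
ft_force: [-0.3, -0.1, -1.1]
opening: 0.0125
shift [-65.7 -34.4  -0.2] yaw -168.56 twist -0.06 z 0.1647 J [ 0.28  0.18 -0.47  0.93  0.    0.08]
```

```bash
python3 -m pendant '[[[-8,-4,0,0],[-18,-9,0,0],[-20,-11,0,0],[-14,-7,5,0],[-6,-3,10,0],[0,0,10,0],[0,0,0,0],[0,0,0,0]]]'; python3 - <<'E'
from h import *
import pickle
go(.5325,.1796,-168.5)
ds={n:cam(n) for n in('scene','side','wrist')}; pickle.dump(ds,open('d3.pkl','wb'))
a=ds['scene']['f'][120:220,260:360]; b=ds['side']['f'][190:270,310:410]; 
A=cv2.resize(a,(400,400),interpolation=2); B=cv2.resize(b,(400,320),interpolation=2); W=cv2.resize(ds['wrist']['f'][:, :],(320,200))
o=np.zeros((600,800,3),np.uint8); o[:400,:400]=A; o[:320,400:]=B; o[400:,:320]=W; cv2.imwrite('pics/c3.png',o)
E
```

```text
time: 11.75
tcp_pos: [0.5294, 0.1796, 0.1398]
ee_rot: [-0.099, 0.995, -0.0, -0.002]
ft_force: [-0.2, -0.6, -1.0]
opening: 0.0127
shift [-3.  -0.7 -0. ] yaw -168.58 twist -0.08 z 0.1398 J [ 0.21  0.3  -0.37  0.91  0.    0.01]
```

View pics/c3.png

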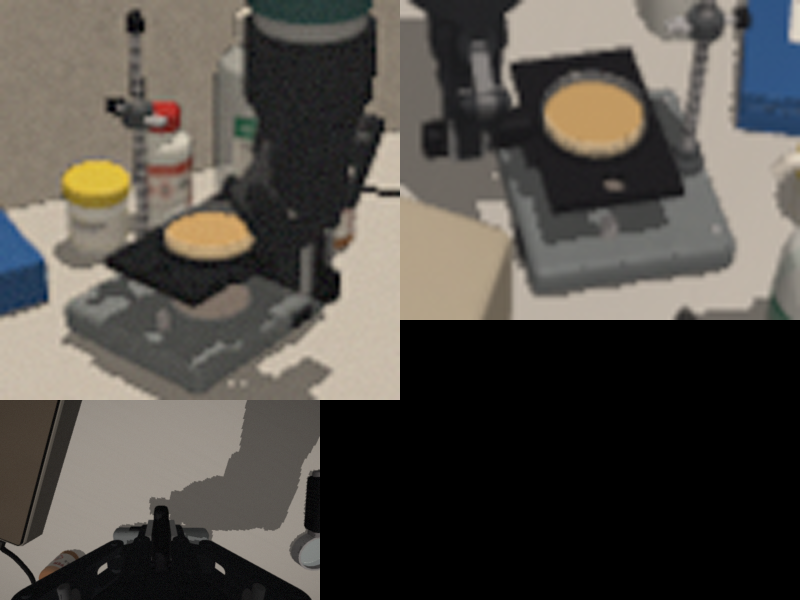

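The adapter hangs level above the stand, small hole to the small peg side; the large hole shows at side (363.5,236). Next I compare the same features in the fixed cameras before lowering.

```bash
python3 - <<'E'
from h import *
import pickle
d0=pickle.load(open('d0.pkl','rb')); d3=pickle.load(open('d3.pkl','rb'))
def ell(d,lo,hi,box):
    x0,y0,x1,y1=box; f=cv2.resize(d['f'][y0:y1,x0:x1],None,fx=6,fy=6,interpolation=cv2.INTER_CUBIC)
    m=cv2.inRange(cv2.cvtColor(f,cv2.COLOR_BGR2HSV),lo,hi); c=max(cv2.findContours(m,0,1)[0],key=cv2.contourArea); e=cv2.fitEllipse(cv2.convexHull(c))
    return ((e[0][0]+.5)/6-.5+x0,(e[0][1]+.5)/6-.5+y0),np.round(np.array(e[1])/6,1)
ws=ell(d0['scene'],(0,15,150),(14,80,255),(298,184,328,206)); wd=ell(d0['side'],(0,15,150),(14,80,255),(340,220,375,250))
print('window',ws,wd,tri(d0['scene'],ws[0],d0['side'],wd[0]),onz(d0['scene'],ws[0],.026),onz(d0['side'],wd[0],.026))
O=((10,95,120),(25,255,255))
for nm,ds,bs,bd,z in (('before',d0,(310,228,348,258),(278,200,310,228),.012),('now',d3,(295,165,330,192),(340,200,378,235),.0756)):
    a=ell(ds['scene'],*O,bs); b=ell(ds['side'],*O,bd); print('agar',nm,a,b,tri(ds['scene'],a[0],ds['side'],b[0]))
    for zz in (z,z+.008): print(zz,onz(ds['scene'],a[0],zz).round(4),onz(ds['side'],b[0],zz).round(4))
D=d3['side']; 
print('holeL now',onz(D,(363.1,235.9),.0716),onz(D,(363.1,235.9),.0676),'pred',(.612,.1494))
print('ring pred',proj(D,(.6029,.1945,.072)),proj(d3['scene'],(.6029,.1945,.072)))
# pegs in d0, print small patches
g=cv2.cvtColor(d0['side']['f'],cv2.COLOR_BGR2GRAY); print(g[212:224,348:358]); print(g[238:252,356:368])
g=cv2.cvtColor(d0['scene']['f'],cv2.COLOR_BGR2GRAY); print(g[194:206,296:306]); print(g[179:192,317:329])
E
```

```text
window ((312.2931048075358, 193.87093607584634), array([10.9, 20.1])) ((356.948237101237, 233.47490437825522), array([16.2, 21.9])) (array([0.6052, 0.1946, 0.0271]), 0.6) [0.6061278  0.19360065 0.026     ] [0.60550491 0.19587215 0.026     ]
agar before ((328.227300008138, 241.30904642740884), array([16.2, 25.5])) ((292.05524826049805, 212.65252304077148), array([13.9, 22. ])) (array([0.4415, 0.2764, 0.0147]), 1.1)
0.012 [0.4433 0.2743 0.012 ] [0.4415 0.2796 0.012 ]
0.02 [0.436  0.2805 0.02  ] [0.4426 0.2715 0.02  ]
agar now ((311.796875, 177.79767481486002), array([10.8, 22.2])) ((358.10914357503253, 217.94222259521484), array([15.8, 24.4])) (array([0.6047, 0.1965, 0.0777]), 1.9)
0.0756 [0.6062 0.1945 0.0756] [0.6057 0.1995 0.0756]
0.08360000000000001 [0.5952 0.2028 0.0836] [0.6048 0.1916 0.0836]
holeL now [0.61456107 0.14680683 0.0716    ] [0.615029   0.15043865 0.0676    ] pred (0.612, 0.1494)
ring pred [356.93233897 220.54176976] [312.57686053 179.50880561]
[[178 178 178 177 177 178 178 177 177 178]
 [178 179 178 177 178 177 177 176 177 178]
 [178 178 177 178 177 167 153 150 152 1
[... 1587 characters left out ...]
19 122 124 121 121 121 123 124 121]]
[[106 108 106 101 102 145 164 182 192 189 188 187]
 [116 105 148 168 163 181 191 188 186 186 186 184]
 [114 114 137 146 175 192 189 186 187 186 187 187]
 [119 119 118 112 138 151 167 175 187 186 185 186]
 [119 118 116 117 115 118 143 155 166 183 186 186]
 [118 122 118 118 111 115 132 136 132 148 166 184]
 [117 118 115 117 109 105 110 112 105 115 133 144]
 [116 117 119 118 108 101 102  99 100 111 114 116]
 [117 120 119 118 102  99 102 101 107 117 120 115]
 [115 117 120 119 111  91  85 105 117 117 119 118]
 [148 132 118 117 120 109 105 114 119 116 119 117]
 [185 177 154 132 120 118 119 120 117 119 118 118]
 [196 195 188 175 145 121 116 114 117 117 116 117]]
```

Both fixed cameras put the adapter within about 1–2 mm of the window and peg. The large hole projects to (.6150,.1504) against an expected (.6147,.1508). I'll lower gently and feel for it.

```bash
python3 -m pendant '[[[0,0,6,0],[0,0,8,0],[0,0,6,0],[0,0,0,0],[0,0,0,0]]]'; python3 -m pendant '[[[0,0,2,0],[0,0,2,0],[0,0,2,0],[0,0,0,0]]]'; python3 -m pendant '[[[0,0,2,0],[0,0,2,0],[0,0,0,0]]]'
```

```text
time: 12.4
tcp_pos: [0.5308, 0.1796, 0.1204]
ee_rot: [-0.099, 0.995, -0.0, -0.0]
ft_force: [0.3, 0.5, -1.4]
opening: 0.0124
time: 12.8
tcp_pos: [0.5309, 0.1796, 0.1146]
ee_rot: [-0.099, 0.995, -0.0, -0.0]
ft_force: [-1.1, -0.1, -1.2]
opening: 0.0125
time: 13.1
tcp_pos: [0.5308, 0.1796, 0.1106]
ee_rot: [-0.099, 0.995, -0.0, -0.0]
ft_force: [-1.1, 0.1, -1.2]
opening: 0.0128
```

```bash
python3 -m pendant '[[[0,0,2,0],[0,0,2,0],[0,0,1,0],[0,0,0,0]]]'; python3 -m pendant '[[[0,0,1,0],[0,0,1,0],[0,0,1,0],[0,0,1,0],[0,0,0,0]]]'; python3 - <<'E'
from h import *
ds={n:cam(n) for n in('scene','side')}
a=ds['scene']['f'][120:220,260:360]; b=ds['side']['f'][190:270,310:410]; 
o=np.zeros((400,800,3),np.uint8); o[:400,:400]=cv2.resize(a,(400,400),interpolation=2); o[:320,400:]=cv2.resize(b,(400,320),interpolation=2); cv2.imwrite('pics/c4.png',o)
E
```

```text
time: 13.5
tcp_pos: [0.5309, 0.1796, 0.1056]
ee_rot: [-0.099, 0.995, -0.0, -0.0]
ft_force: [-0.1, 0.5, -1.5]
opening: 0.0127
time: 14.0
tcp_pos: [0.5309, 0.1796, 0.1022]
ee_rot: [-0.099, 0.995, -0.0, -0.0]
ft_force: [-2.3, -0.6, 2.1]
opening: 0.0127
```

View pics/c4.png

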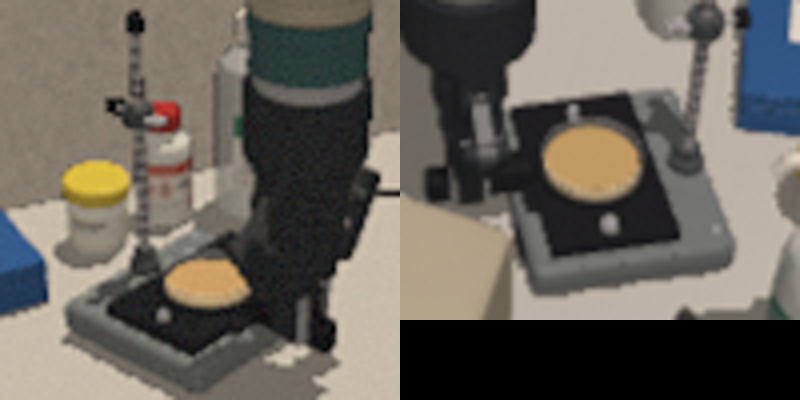

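Both pegs stick up through their holes (side crop (572,113) and (611,223)) and the plate lies on the base; the contact force came up at the expected height. Releasing and rising.

```bash
python3 -m pendant '[[[0,0,0.5,0],[0,0,0,0]]]'; python3 -m pendant '[[[0,0,0,0],[0,0,0,0],[0,0,0,0],[0,0,0,0],[0,0,0,0],[0,0,0,0],[0,0,0,0],[0,0,0,0]]]' 0; python3 -m pendant '[[[0,0,-10,0],[0,0,-20,0],[0,0,-40,0],[0,0,-40,0],[0,0,-40,0],[0,0,-40,0],[0,0,0,0]]]'; python3 - <<'E'
from h import *
# loupe: lens (.549,.424); handle ends (.514,.4055),(.441,.378)
go(.487,.40,-159)
E
```

```text
time: 14.3
tcp_pos: [0.5309, 0.1796, 0.1021]
ee_rot: [-0.099, 0.995, -0.0, -0.0]
ft_force: [-4.5, -1.4, 7.1]
opening: 0.0124
time: 15.1
tcp_pos: [0.5311, 0.1796, 0.1014]
ee_rot: [-0.099, 0.995, -0.0, 0.0]
ft_force: [-0.5, -0.3, 0.5]
opening: 0.0858
time: 15.8
tcp_pos: [0.5346, 0.1805, 0.2994]
ee_rot: [-0.099, 0.995, 0.001, 0.007]
ft_force: [1.0, -0.1, 1.2]
opening: 0.0853
shift [  3.3 224.6   0. ] yaw -168.61 twist -9.61 z 0.2994 J [ 0.21  0.16 -0.18  1.22  0.    0.01]
```

```bash
python3 -m pendant '[[[0,30,-20,0],[1,40,0,0],[1,45,0,0],[1,45,0,0],[0,40,0,0],[0,25,0,0],[0,0,0,-5],[0,0,0,-4.6]]]'; python3 -m pendant '[[[0,0,0,0],[0,0,0,0]]]'; python3 - <<'E'
from h import *
import pickle
go(.487,.40,-159)
d=cam('wrist'); save(d,'w5'); pickle.dump(d,open('w5.pkl','wb'))
for p in [(.549,.424,.018),(.487,.40,.022)]: print(proj(d,p))
E
```

```text
time: 16.6
tcp_pos: [0.483, 0.4007, 0.3111]
ee_rot: [-0.185, 0.983, -0.0, -0.0]
ft_force: [-0.0, 0.8, -0.5]
opening: 0.0852
time: 16.8
tcp_pos: [0.4836, 0.3995, 0.3114]
ee_rot: [-0.181, 0.983, -0.0, -0.0]
ft_force: [0.1, -1.0, -0.1]
opening: 0.0854
shift [-3.4 -0.7 -0. ] yaw -159.11 twist -0.11 z 0.3114 J [ 0.59  0.28 -0.01  1.28  0.    0.22]
[322.72951866 229.98400774]
[322.45801522 179.99230975]
```

View pics/w5.png

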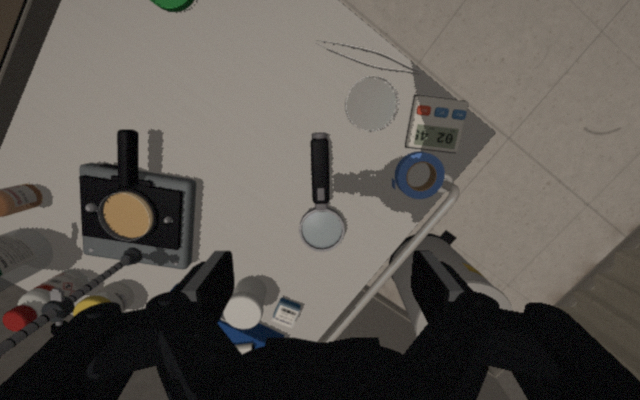

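The picture shows the loupe handle from (319,133) to (321,203) and the lens at (322,227), almost aligned with the tool. The adapter sits seated on the stand with both pegs through.

```bash
python3 - <<'E'
from h import *
import pickle
d=pickle.load(open('w5.pkl','rb')); g=cv2.cvtColor(d['f'],cv2.COLOR_BGR2GRAY)
P=[]
for r in range(142,200,6):
    x=np.where(g[r,300:340]<75)[0]+300; p=onz(d,((x.min()+x.max())/2,r),.020); P.append(p[:2]); print(r,x.min(),x.max(),p.round(4)[:2])
P=np.array(P); v=cv2.fitLine(P.astype(np.float32),cv2.DIST_L2,0,.01,.01).ravel(); print('yaw',np.degrees(np.arctan2(v[1],v[0])),v)
print('ends',onz(d,(319,131.5),.018),onz(d,(321.5,205),.02))
f=cv2.resize(d['f'][195:260,285:360],None,fx=4,fy=4,interpolation=2); gg=cv2.cvtColor(f,cv2.COLOR_BGR2GRAY)
c=cv2.HoughCircles(gg,cv2.HOUGH_GRADIENT,1,200,param1=80,param2=20,minRadius=65,maxRadius=110); print(c)
if c is not None:
    u=((c[0,0,0]+.5)/4-.5+285,(c[0,0,1]+.5)/4-.5+195); L=onz(d,u,.018); print('lens',u,L)
    for w in (v[:2]*np.sign(v[0]),): print('grip',L[:2]-.062*w)
E
```

```text
142 311 328 [0.4458 0.3806]
148 311 329 [0.4522 0.3836]
154 311 329 [0.4588 0.3861]
160 311 329 [0.4655 0.3887]
166 311 329 [0.4723 0.3912]
172 312 329 [0.479  0.3944]
178 312 329 [0.4859 0.397 ]
184 312 329 [0.4929 0.3997]
190 312 329 [0.5    0.4024]
196 312 329 [0.5072 0.4051]
yaw 21.71068 [0.9290636  0.36991996 0.4759639  0.39286435]
ends [0.43477238 0.3757297  0.018     ] [0.51762049 0.41037896 0.02      ]
[[[146.5 129.5  87.7]]]
lens (np.float32(321.25), np.float32(227.0)) [0.54585004 0.4207558  0.018     ]
grip [0.4882481  0.39782076]
```

```bash
python3 -m pendant '[[[0,0,0,-0.8],[-3,0,40,0],[-3,3,50,0],[0,0,50,0],[0,0,40,0],[0,0,20,0],[0,0,0,0],[0,0,0,0]]]'; python3 -c "
from h import *
go(.490,.3985,-158.3)"
```

```text
time: 17.65
tcp_pos: [0.4886, 0.4046, 0.112]
ee_rot: [-0.189, 0.982, 0.0, 0.0]
ft_force: [0.4, 0.7, 0.8]
opening: 0.0855
shift [ 0.9 -6.2 -0. ] yaw -158.24 twist 0.06 z 0.112 J [ 0.59  0.45 -0.22  0.9   0.    0.21]
```

```bash
python3 -m pendant '[[[1,-6,0,0],[0,0,15,0],[0,0,15,0],[0,0,6,0],[0,0,0,0],[0,0,0,0]]]'; python3 -m pendant '[[[0,0,0,0],[0,0,0,0],[0,0,0,0],[0,0,0,0],[0,0,0,0],[0,0,0,0],[0,0,0,0],[0,0,0,0]]]' 255 60;  python3 -m pendant '[[[0,0,0,0],[0,0,0,0]]]'; python3 -c "
from h import *
go(.490,.3985,-158.3)"
```

```text
time: 18.25
tcp_pos: [0.4893, 0.3986, 0.0751]
ee_rot: [-0.189, 0.982, -0.0, -0.0]
ft_force: [-0.2, -0.4, 0.8]
opening: 0.0853
time: 19.05
tcp_pos: [0.4899, 0.399, 0.0761]
ee_rot: [-0.189, 0.982, 0.0, 0.001]
ft_force: [0.8, -1.3, 3.6]
opening: 0.0207
time: 19.25
tcp_pos: [0.49, 0.399, 0.0761]
ee_rot: [-0.189, 0.982, 0.0, 0.001]
ft_force: [-0.5, -0.0, 5.6]
opening: 0.0208
shift [ 0.1 -0.4 -0. ] yaw -158.22 twist 0.08 z 0.0761 J [ 0.58  0.48 -0.25  0.83  0.    0.2 ]
```

Gripped, opening 20.8 mm on the 22 mm handle. I'll lift, then measure the collar pointer closely.

```bash
python3 -m pendant '[[[0,0,-5,0],[0,0,-15,0],[0,0,-30,0],[0,0,-40,0],[0,0,-30,0],[0,0,-15,0],[0,0,-5,0],[0,0,0,0]]]'; python3 - <<'E'
from h import *
import pickle
go(.49,.3985)
print(arm.sense()['ft_force'],arm.sense()['ft_torque'],arm.sense()['opening'])
ds={n:[cam(n) for _ in range(4)] for n in('scene','side')}
d6={}
for n,l in ds.items():
    d=l[0]; d['f']=np.mean([x['f'] for x in l],0).astype(np.uint8); d6[n]=d
pickle.dump(d6,open('d6.pkl','wb'))
S,D=d6['scene'],d6['side']; ax=np.array([.605,.1955])+.060*np.array([.98,.199])
for z in (.026,.13,.142,.15,.211): print(z,proj(S,(*ax,z)).round(1),proj(D,(*ax,z)).round(1))
a=S['f'][122:187,275:325]; b=D['f'][188:233,363:403]
o=np.zeros((600,800,3),np.uint8); o[:520,:400]=cv2.resize(a,(400,520),interpolation=2); o[:450,400:]=cv2.resize(b,(400,450),interpolation=2); cv2.imwrite('pics/c6.png',o)
E
```

```text
time: 20.05
tcp_pos: [0.4893, 0.3985, 0.2155]
ee_rot: [-0.189, 0.982, -0.0, -0.0]
ft_force: [0.6, -0.0, -2.1]
opening: 0.0211
shift [-0.6 -0.3 -0. ] yaw -158.22 twist None z 0.2155 J [ 0.58  0.34 -0.13  1.1   0.    0.2 ]
[ 0.60348911 -0.00945332 -2.14611002] [-0.01392092  0.03497101 -0.0726318 ] 0.021139924074777404
0.026 [295.4 186.7] [380.7 230.2]
0.13 [293.9 152.4] [385.1 198.7]
0.142 [293.7 148.2] [385.6 194.8]
0.15 [293.6 145.4] [386.  192.1]
0.211 [292.6 122.8] [389.  170.6]
```

View pics/c6.png

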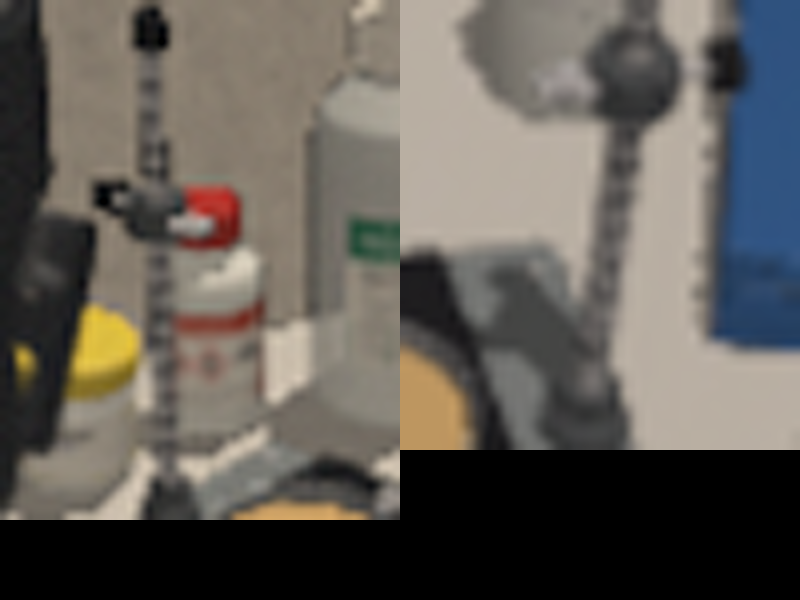

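The crop shows the collar centre at scene (293.8,148.05) / side (385.85,195.05) and the pointer tip at scene about (301.2,149.5) / side about (376.6,196.5).

```bash
python3 - <<'E'
from h import *
import pickle
d6=pickle.load(open('d6.pkl','rb')); S,D=d6['scene'],d6['side']
print('collar',tri(S,(293.8,148.05),D,(385.85,195.05)),'tip',tri(S,(301.2,149.5),D,(376.6,196.5)))
for z in (.138,.142,.146): print(z,proj(S,(.6423,.2031,z)).round(2),proj(D,(.6423,.2031,z)).round(2))
# collar darkness profile along column in both
for d,n,c0 in((S,'S',None),(D,'D',None)):
    g=cv2.cvtColor(d['f'],cv2.COLOR_BGR2GRAY).astype(np.float32); ax=(.6642,.2066); out=[]
    r=d['R'][0]@np.array([1,0,0])  # unused direction
    for z in np.arange(.124,.162,.002):
        p=proj(d,(*ax,z)); 
        xs=np.arange(-7,8,.5); v=cv2.remap(g,np.float32([p[0]+xs]),np.float32([np.full(len(xs),p[1])]),1).ravel()
        out.append((round(z,3),int(v[8:22].mean()),int(v[11:20].min()),int(v[10:12].mean()),int(v[18:21].mean())))
    print(n,out)
go(.605-.062*.98,.1955-.062*.199,-168.5)
E
```

```text
collar (array([0.6643, 0.2068, 0.1419]), 0.3) tip (array([0.6427, 0.1992, 0.1439]), 0.3)
0.138 [300.1  152.04] [375.99 197.33]
0.142 [300.06 150.62] [376.15 196.  ]
0.146 [300.01 149.18] [376.31 194.67]
S [(np.float64(0.124), 110, 79, 114, 130), (np.float64(0.126), 110, 82, 115, 126), (np.float64(0.128), 112, 97, 120, 118), (np.float64(0.13), 93, 82, 106, 88), (np.float64(0.132), 74, 65, 77, 74), (np.float64(0.134), 60, 45, 44, 78), (np.float64(0.136), 71, 47, 46, 118), (np.float64(0.138), 75, 47, 47, 131), (np.float64(0.14), 71, 48, 48, 115), (np.float64(0.142), 56, 50, 48, 57), (np.float64(0.144), 64, 55, 53, 62), (np.float64(0.146), 74, 63, 61, 72), (np.float64(0.148), 84, 75, 73, 80), (np.float64(0.15), 94, 91, 95, 92), (np.float64(0.152), 100, 84, 107, 103), (np.float64(0.154), 99, 69, 108, 108), (np.float64(0.156), 89, 56, 89, 104), (np.float64(0.158), 97, 72, 92, 105), (np.float64(0.16), 100, 75, 94, 106), (np.float64(0.162), 97, 68, 93, 104)]
D [(np.float64(0.124), 117, 66, 120, 148), (np.float64(0.126), 105, 67, 109, 122), (np.float64(0.128), 85, 61, 87, 92), (np.float64(0.13), 60, 50, 59, 58), (np.float64(0.132), 55, 50, 52, 55), (np.float64(0.134), 53, 49, 50, 51), (np.float64(0.136), 55, 47, 50, 51), (np.float64(0.138), 60, 53, 54, 56), (np.float64(0.14), 65, 61, 61, 63), (np.float64(0.142), 70, 70, 69, 71), (np.float64(0.144), 76, 74, 73, 75), (np.float64(0.146), 82, 77, 75, 77), (np.float64(0.148), 86, 78, 76, 79), (np.float64(0.15), 83, 73, 70, 84), (np.float64(0.152), 84, 66, 65, 98), (np.float64(0.154), 89, 61, 63, 121), (np.float64(0.156), 108, 79, 83, 142), (np.float64(0.158), 119, 91, 101, 155), (np.float64(0.16), 123, 85, 111, 160), (np.float64(0.162), 122, 85, 107, 160)]
shift [ 2.870e+01 -2.203e+02  1.000e-01] yaw -158.22 twist 10.28 z 0.2145 J [ 0.58  0.34 -0.13  1.1   0.    0.2 ]
```

```bash
python3 - <<'E'
from h import *
import pickle
d6=pickle.load(open('d6.pkl','rb')); S,D=d6['scene'],d6['side']
print('S min(BGR) cols 294..305 rows 143..156'); print(S['f'][143:157,294:306].min(2))
print('D gray cols 372..383 rows 190..203'); print(D['f'][190:204,372:384].min(2))
c=np.array([.605,.1955]);u=np.array([.98,.199])
for r in (.038,.044,.050): print(r,[(z,proj(S,(*(c+r*u),z)).round(2),proj(D,(*(c+r*u),z)).round(2)) for z in (.140,.144)])
E
```

```text
S min(BGR) cols 294..305 rows 143..156
[[ 68  48  88 111 115 112 109 108 107 108 112 113]
 [ 84  65  92 112 115 114 114 112 111 112 114 114]
 [103  89  86  89  84  81  80  78  79  79 104 115]
 [ 91  89  79  72  55  40  44  47  43  41  65 104]
 [ 80  78  75  55  48  45  46  46  47  43  34  95]
 [ 59  56  51  49  94  85  48  40  43  44  31  95]
 [ 47  51 119 138 145 145 148 100  33  37  26  98]
 [ 47  54 115 131 134 141 142  95  31  28  26  95]
 [ 46  49  65  67  81  92  75  48  31  26  38  95]
 [ 74  72  74  59  38  39  32  25  25  44  81 116]
 [ 94  92 106 110 106  95  93 102 106 103 144 168]
 [ 75  72 107 127 129 125 124 127 127 151 177 188]
 [ 84  82 106 126 127 128 127 125 121 165 184 185]
 [ 99  96 106 122 126 126 152 166 166 176 176 168]]
D gray cols 372..383 rows 190..203
[[ 97 105 111 116 121 124 127 129 130 126 129 115]
 [ 97 104 110 116 120 123 125 128 129 130 119  91]
 [ 97 104 110 114 120 122 125 126 128 123  98  77]
 [ 97 103 109 114 118 121 124 126 126 103  77  72]
 [ 97 103 109 113 117 126 132 148 144 105  70  69]
 [ 96 103 108 113 130 133 139 152 150 123  76  58]
 [ 97 102 107 112 118 146 144 142 145 146 110  65]
 [113 101 106 111 109 133 122 118 120 133 105  61]
 [147 132 114 110 114 116 109 100 108 109  75  49]
 [162 156 146 119 108 112 123 116 116 113  90  64]
 [163 162 162 148 142 144 149 149 147 146 141 113]
 [163 162 162 162 163 162 163 164 163 162 162 127]
 [162 162 162 163 164 163 163 164 163 162 162 123]
 [162 162 162 163 163 162 163 164 163 162 162 113]]
0.038 [(0.14, array([300.11, 151.33]), array([376.05, 196.68])), (0.144, array([300.06, 149.9 ]), array([376.2 , 195.35]))]
0.044 [(0.14, array([298.36, 150.67]), array([378.64, 196.34])), (0.144, array([298.31, 149.24]), array([378.8 , 195.01]))]
0.05 [(0.14, array([296.63, 150.  ]), array([381.23, 196.01])), (0.144, array([296.58, 148.58]), array([381.4 , 194.68]))]
```

Collar centre and pointer agree on about 0.142 m, so the TCP should go to about z 0.207. I'll turn to the stand's heading and come in from the front.

```bash
python3 -m pendant '[[[0,0,0,3],[0,0,0,4],[0,0,0,3.3],[2,-12,0,0],[7,-37,0,0],[8,-43,0,0],[8,-43,0,0],[8,-43,0,0]]]'; python3 -m pendant '[[[6,-32,0,0],[2,-12,0,0],[0,0,3,0],[0,0,4,0],[0,0,0,0],[0,0,0,0]]]'; python3 -c "
from h import *
go(.5442,.1827,-168.5)"
```

```text
time: 21.25
tcp_pos: [0.4921, 0.2155, 0.2155]
ee_rot: [-0.101, 0.995, -0.0, -0.0]
ft_force: [0.5, 0.1, -0.4]
opening: 0.0206
time: 21.85
tcp_pos: [0.4934, 0.1741, 0.2082]
ee_rot: [-0.101, 0.995, 0.0, -0.0]
ft_force: [0.4, 1.4, -1.0]
opening: 0.0208
shift [-51.5  -1.8  -0. ] yaw -168.4 twist 0.1 z 0.2082 J [ 0.22  0.17 -0.37  1.03  0.    0.01]
```

```bash
python3 -m pendant '[[[-6,0,0,0],[-15,-1,0,0],[-15,-1,0,0],[-7,0,0,0],[-2,0,0.5,0],[0,0,0,0],[0,0,0,0]]]'; python3 - <<'E'
from h import *
import pickle
go(.5442,.1827,-168.5)
d={n:cam(n) for n in('scene','side')}; pickle.dump(d,open('d7.pkl','wb')); S,D=d['scene'],d['side']
t=arm.sense()['tcp_pos']; L=t+np.array([.0608,.0125,-.0651]); print('lens kin',L,proj(S,L),proj(D,L))
a=S['f'][120:200,270:350]; b=D['f'][160:250,320:410]
o=np.zeros((400,800,3),np.uint8); o[:,:400]=cv2.resize(a,(400,400),interpolation=2); o[:,400:]=cv2.resize(b,(400,400),interpolation=2); cv2.imwrite('pics/c7.png',o)
E
```

```text
time: 22.55
tcp_pos: [0.5374, 0.18, 0.2079]
ee_rot: [-0.1, 0.995, -0.0, -0.001]
ft_force: [0.4, -0.1, -0.3]
opening: 0.0207
shift [-7.2  1.3 -0. ] yaw -168.5 twist -0.0 z 0.2079 J [ 0.21  0.24 -0.28  1.05  0.    0.01]
lens kin [0.59817555 0.19238675 0.14288156] [314.10431278 155.23202209] [356.58396725 198.78321551]
```

View pics/c7.png

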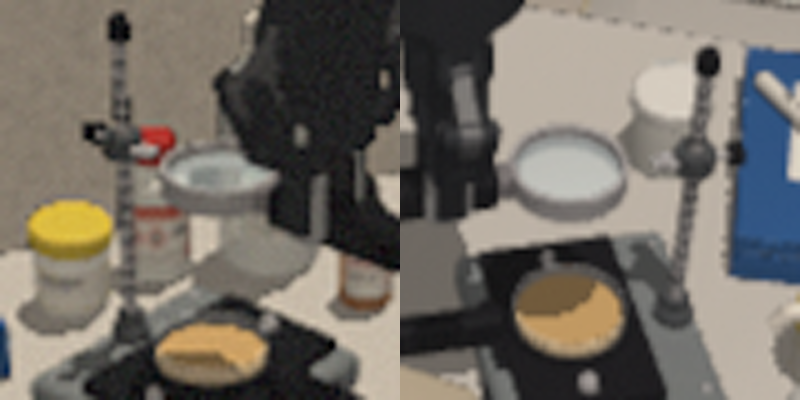

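The picture shows the loupe level and just short of the dish axis: rim centre at about scene (313.4,154.8) / side (357.7,198.3), clear of the pointer. Dish in place, pegs visible.

```bash
python3 - <<'E'
from h import *
import pickle
d=pickle.load(open('d7.pkl','rb')); S,D=d['scene'],d['side']
def ell(d,lo,hi,box):
    x0,y0,x1,y1=box; f=cv2.resize(d['f'][y0:y1,x0:x1],None,fx=6,fy=6,interpolation=cv2.INTER_CUBIC)
    m=cv2.inRange(cv2.cvtColor(f,cv2.COLOR_BGR2HSV),lo,hi); c=max(cv2.findContours(m,0,1)[0],key=cv2.contourArea); e=cv2.fitEllipse(cv2.convexHull(c))
    return ((e[0][0]+.5)/6-.5+x0,(e[0][1]+.5)/6-.5+y0),np.round(np.array(e[1])/6,1)
L,_=tri(S,(313.4,154.8),D,(357.7,198.3)); print('lens',tri(S,(313.4,154.8),D,(357.7,198.3)))
O=((9,70,60),(28,255,255)); a=ell(S,*O,(298,180,330,202)); b=ell(D,*O,(340,212,378,245)); print('agar',a,b,tri(S,a[0],D,b[0]))
# rim extent prediction for a level ring at L, r=30, z +-7
th=np.linspace(0,2*np.pi,73)
for d_,n in((S,'S'),(D,'D')):
    for nm,P in(('kin',np.array([.5982,.1924,.1429])),('tri',L)):
        q=np.array([proj(d_,P+np.array([.03*np.cos(t),.03*np.sin(t),h])) for t in th for h in(-.007,.007)]); print(n,nm,q.min(0).round(1),q.max(0).round(1))
print('seen S x 301.6..325.6 y 147..162.2 ; D x 344.1..371.4 y 187.1..209.6')
E
```

```text
lens (array([0.6005, 0.193 , 0.1435]), 0.5)
agar ((311.91493225097656, 190.3278605143229), array([13.2, 23.3])) ((357.6846669514974, 230.44552357991537), array([18.8, 24.7])) (array([0.6064, 0.1948, 0.0376]), 0.5)
S kin [301.9 147.4] [326.3 163.4]
S tri [301.1 146.9] [325.5 162.9]
D kin [342.9 187.5] [370.5 210.5]
D tri [344.  187.1] [371.5 210.1]
seen S x 301.6..325.6 y 147..162.2 ; D x 344.1..371.4 y 187.1..209.6
```

```bash
python3 -m pendant '[[[-3,0.3,0.4,0],[-3,0.3,0.4,0],[0,0,0,0],[0,0,0,0],[0,0,0,0],[0,0,0,0],[0,0,0,0],[0,0,0,0]]]'; python3 - <<'E'
from h import *
go(.5442,.1827,-168.5); s=arm.sense(); t=s['tcp_pos']; M=R.from_quat(s['ee_rot']).as_matrix(); print('tilt deg',np.degrees(np.arccos(-M[2,2])),'qvel',np.abs(s['qvel']).max(),s['ft_force'].round(2) if hasattr(s['ft_force'],'round') else s['ft_force'])
S,D=cam('scene'),cam('side')
a=S['f'][120:200,270:350]; b=D['f'][160:250,320:410]
o=np.zeros((400,800,3),np.uint8); o[:,:400]=cv2.resize(a,(400,400),interpolation=2); o[:,400:]=cv2.resize(b,(400,400),interpolation=2)
P=np.array([.6057,.1947,.1422])
for d,k,ox,r0,c0 in((S,5,0,120,270),(D,400/90,400,160,320)):
    for h,r in((-.007,.03),(.007,.03)):
        q=np.array([proj(d,P+np.array([r*np.cos(x),r*np.sin(x),h])) for x in np.linspace(0,6.28,90)]); q=np.c_[(q[:,0]-c0+.5)*k+ox,(q[:,1]-r0+.5)*k].astype(int)
        for p in q[::2]: cv2.circle(o,(int(p[0]),int(p[1])),1,(0,0,255),-1)
cv2.imwrite('pics/c8.png',o)
E
```

```text
time: 23.45
tcp_pos: [0.5437, 0.1817, 0.2073]
ee_rot: [-0.1, 0.995, -0.0, -0.0]
ft_force: [-0.2, -0.3, -1.7]
opening: 0.021
shift [-0.6  0.9 -0. ] yaw -168.52 twist -0.02 z 0.2073 J [ 0.21  0.25 -0.27  1.05 -0.    0.01]
tilt deg 0.004397731200610558 qvel 0.0011548512070934337 [-0.22 -0.31 -1.67]
```

View pics/c8.png

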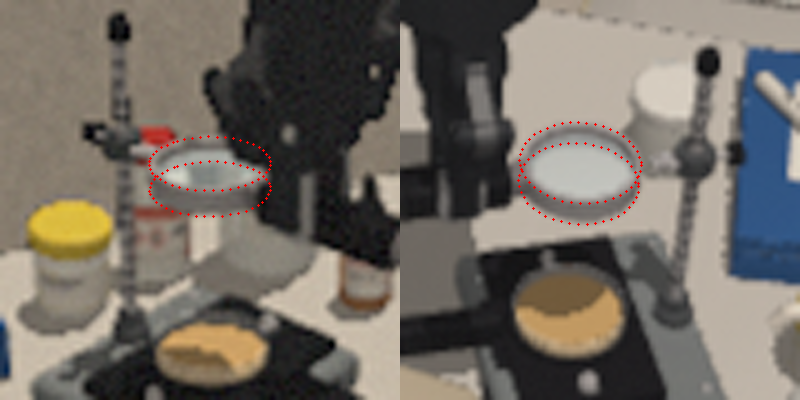

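The rim matches the overlay of the target pose in both views. It is level and clear of the pointer, and the wrist force is only the loupe's weight. Handing in.

```bash
python3 -c "
from h import *
print(arm.hand_in())"
```

```text
the job is handed in; nothing more can be done
None
```

I set the adapter and dish down on the stand's pegs, released them, and handed the job in at about 23.5 s while holding the loupe over the dish.

- **Adapter:** It went down without resistance, and contact force rose only at the seated height (TCP z 0.102 m). The pictures then showed both pegs through their matching holes, small on small and large on large. They showed the same again after release.
- **Loupe:** I gripped it across the handle at the point of balance, at 60 N (opening 21 mm). The last picture matched the rim drawn at its target, (0.6057, 0.1947, 0.142), in both fixed views.
- **Steadiness:** Tool tilt was under 0.01° and joint speed about zero. The wrist force was about 1.7 N downward, roughly the loupe's weight. I saw a gap to the pointer in the side view. I did not touch the collar and saw nothing knocked over.

**Disagreements between checks:**
- **Pointer height:** The individual readings ranged from 0.140 to 0.145 m; I used 0.142 m.
- **Lens position:** Just before the final move, the arm's own readings and the cameras differed by about 2 mm along the stand's axis. I followed the cameras.
- **Adapter position:** Before lowering, the arm's prediction and the cameras differed by about 3 mm. I followed the cameras there too, and it dropped home.

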